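# Close the vent of a pressure filtration vessel and open its gas inlet

### The arm

A 6-joint arm with a two-finger parallel gripper is mounted at the origin on the work surface. World frame = base frame: x ahead of the robot, y to its left, z up, the work surface at z = 0. Lengths are in m, angles in rad, forces in N, time in s.
With the tool pointing down it reaches from about 0.35 to 0.975 m from the base axis. Payload 4.9 kg.
Tool frame: the origin (TCP) lies at the very end of the fingers, on their centre line; the grasp point (between the pads) lies 19 mm behind it (manip.hold_point_z is the distance from the TCP to the grasp point, in m); z points along the fingers, y is the direction in which the jaws open and shut (so a half turn about z gives the same grasp; the last joint's range is limited). The gripper opens to 85 mm and grips with 20 to 120 N. Pads are 22 mm wide; open, the fingers measure 114 mm over their backs; the gripper's body (76 mm by 85 mm) begins 54 mm behind the grasp point. The pads swing forward as they close: fully open they stand 13 mm farther back than shut.
Start: joints at [1.161, 0.053, 1.613, -0, 1.476, -0.119], TCP at [0.179, 0.599, 0.231] pointing down, gripper open.
Joint ranges: [-3.01, 3.01], [-1.01, 2.22], [0.06, 2.58], [-1.02, 4.17], [0.09, 2.62], [-3.14, 3.14]. Speed limits (rad/s): [2.57, 2.57, 3.14, 3.14, 3.14, 3.14].

### API

Orientations are given as a unit quaternion [w, x, y, z].
In Python, from plant import manip gives the robot as it stands. The module is installed in compiled form; this text tells all that it offers.
- The arm moves only by the shell command python3 -m creep 'ROWS'. ROWS is JSON, a list of rows, each a list of 7 numbers: the turn, a rotation vector about the tool's x, y, z in degrees, then the shift along the tool's x, y, z in m, then the opening, from 0 (shut) to 1 (fully open). In form: [[ax, ay, az, tx, ty, tz, jaw], ...]. A call has 1 to 20 rows; each row shifts and turns the commanded pose from where the row before left it, along the tool's axes as they then stand; what a row does not reach is not made up. A row lasts 1/12 s, in which the tool goes at most 41.7 mm and 7.16 degrees, less where a joint would pass 70% of its speed; a pose out of reach is approached as far as the arm can. A call is refused whole if a number of a shift passes 0.0417 or a number of a turn 7.16, either way. A call with a gripper value outside its range is refused whole. The fingers move at their own pace and stop on an object; the grip force is fixed at half the most. Time passes only in rows, so rows that do not move let the fingers close. It gives the time, the measured TCP pose, the force and the opening at its end, in the units of the state.
- manip.state(): the state, without advancing time (a new reading comes with each control period).
- manip.grab_frame(name): name is "side" or "top" or "wrist"; returns the picture (384x512x3 uint8, blue, green, red); there is no depth.
- manip.get_calibration(name): a dict with "fx", "fy", "cx", "cy" (pixels), "xyz" and "attitude" of the camera in the world. Camera axes: x right, y down, z forward; pixel columns grow to the right and rows downward; lengths in m; the calibration is good to about 2 mm. The wrist camera is an equidistant fisheye: a pixel r from the principal point sees the ray r / f radians off the axis. A picture is of the moment at which its call begins: read the wrist's pose just before it. get_calibration takes no time and is no camera call; for the wrist camera it gives the pose at the moment of the call.
- manip.job_done(): hands the job in, once; it reports no verdict.
Trained networks look in the newest picture that a camera, given by its name, has taken for a name from the list of things; names that differ only in an ending like _2 or _b are one class to them, and where a whole thing is asked for, a point or a joint stands for the part that bears it (a point fixed in the world has none). Each returns a list of dicts, best first, with "confidence" (0 to 1); they miss things now and then, are a little off and sometimes report something else, mostly with a low value. They report only what shows in the picture. A call takes as long as a camera call.
- manip.cut_out(target, camera): "pixels" (384x512 bool, what is visible of it) and "rect" ([left, top, right, bottom] in pixels, round what is visible of it).
The state is a dict: "time": time; "joint_pos": joint angles; "joint_vel": joint speeds; "joint_efforts": joint torques, N m; "tool_pos": TCP position; "tool_rot": TCP orientation; "contact_force": force on the tool from outside, world axes, zero at the start; "ft_torque": the same for the moment, N m; "gripper_width": opening from 0.0 (shut) to 1.0 (fully open).
Only numpy, scipy, OpenCV 4.12 (cv2) and the standard library are available. Lean on these libraries where they do the work, as an engineer would, in place of code of your own. Each camera call takes 0.05 s, during which the arm holds its last target.

### The job

Close the pressure vessel's vent: turn the small black inner knob clockwise until you feel it seat and it is finger-tight, without forcing it and without turning the wider steel ring around its foot, which sets the relief pressure. Then open the gas inlet by swinging the ball-valve lever its full quarter turn, from across the tube to along it. Leave the bottle, tip rack and beaker where they stand.

Things in the scene. Friction and masses are not known exactly. Their poses are not given: they have to be found in the camera images.
- vessel: Steel pressure vessel, 214 mm in diameter, fixed to the bench; flat lid 162 mm above the bench. Origin: centre of its underside, on the bench; z up. On the lid at the vessel's (x, y) in mm: vent valve (-55, 20); lever stem (30, -30); gauge, 54 mm wide and up to 66 mm above the lid, (30, 74); outlet nozzle, 24 mm high, (-58, -62); four 12 mm high nuts at 96 mm radius.
- vent_knob: Small black bar-shaped inner knob: 30 mm long along its x, 9 mm wide along its y, 16 mm high, turning about its middle. Origin: on its vertical axis at its underside, 46.5 mm above the lid, 2.5 mm above the wider ring; z up; a white line at its -x end. It only turns, never rises or sinks. Clockwise from above closes the vent. Own friction 0.06 N m (at rest it can hide that much torque) plus 0.1 N m per rad/s.
- relief_valve: Fixed body of the vent valve under ring and knob, with the hidden soft seat. Origin: knob axis, lid top. The knob meets the seat 50 to 165 degrees clockwise of its start: not seen, only felt. From there the torque rises by 1.0 N m per rad. Finger-tight: 0.1 to 0.25 N m on the seat (knob friction comes on top); above 0.3 it is crushed. Let go, the knob springs back up to 0.25 rad and stays on the seat.
- ring_mark (a point): Dark mark at the top outer edge of the steel outer ring: 45 mm in diameter, 14 mm high, knurled, on the knob's axis, its top face 44 mm above the lid (206 mm above the bench). The ring turns very easily (0.02 N m) and must stay as set.
- inlet_lever (a joint): Angle of the ball-valve lever about its vertical stem, rad: 0 = shut (points along the vessel's -y, across the tube), 1.571 = fully open, at its stop (points along the vessel's +x, along the tube). Grows anticlockwise from above. Friction 0.15 N m. The 9 mm tube runs along +x, 13 mm above the lid, over the rim and down to a 60 mm high box on the bench at the vessel's (135, -30) mm.
- lever_grip (a point): Point on the top face of the lever's grey plastic grip, 60 mm from the stem's axis, 45 mm above the lid. The grip is 12 mm wide, 16 mm high, 46 mm long (32 to 78 mm off the stem's axis); its underside is 29 mm above the lid. The point's y axis runs along the lever towards the stem.
- media_bottle: Glass bottle with a blue cap, 70 mm in diameter, 140 mm high, loose on the bench. Origin: centre of its underside. Bystander.
- tip_rack: Grey pipette-tip rack, 120 x 80 x 58 mm, loose on the bench. Origin: centre of its underside. Bystander.
- beaker: Glass beaker, 66 mm in diameter, 85 mm high, loose on the bench. Origin: centre of its underside. Bystander.

How it is judged:
On the way, in this order (a step that is already met when the one before it is completed fails the run):
1. the vent knob bears on its seat, finger-tight (0.09 N m) (contact force between vent_knob and relief_valve above 5 N), for 0.2 s.
2. then the inlet lever is swung open (value of joint inlet_lever above 1.42 rad), for 0.1 s.
At the end, for the whole second after the job is handed in: The knob, let go, still bears on its seat with at least 1.5 N (0.03 N m); the outer ring's mark is within 2 mm (5 degrees) of its start; the inlet lever rests within 8 degrees of fully open; bottle, tip rack and beaker are within 20 mm of where they stood (contact force between vent_knob and relief_valve above 1.5 N and distance of ring_mark from where it was at the start of the episode below 0.002 m and value of joint inlet_lever above 1.42 rad and velocity of joint inlet_lever below 0.05 rad/s and distance of each of media_bottle, tip_rack, beaker from where it was at the start of the episode below 0.02 m); the robot touches nothing.
It fails at once if the outer ring is turned by more than 5 degrees (2 mm at its mark) (distance of ring_mark from where it was at the start of the episode above 0.002 m).
It fails at once if the vent is forced: more than 17 N (0.3 N m) on its seat (contact force between vent_knob and relief_valve above 17 N).
It fails at once if a bystander is knocked 20 mm or more (distance of any of media_bottle, tip_rack, beaker from where it was at the start of the episode above 0.02 m).
It also fails if it takes over 72 s, if anything falls off the work surface, if the arm or the gripper's body presses on something with over 40 N, if the wrist force passes 120 N, or if a joint passes its speed limit or range.

## Working session

There is one attempt and no reset: what is moved stays moved. The work goes in short steps, Python scripts to look and compute and a shell command to move; the robot and the scene stay as the last step left them, time stands still between calls to the robot, and variables do not carry over. Pictures are saved under pics/ and viewed, and the job is handed in when it is done.

```bash
mkdir -p pics; cat > h.py <<'E'
import numpy as np, cv2
from plant import manip
from scipy.spatial.transform import Rotation as R
def q2R(q): return R.from_quat([q[1],q[2],q[3],q[0]]).as_matrix()
def ray(cal,u,v,name):
    x=(u-cal['cx'])/cal['fx']; y=(v-cal['cy'])/cal['fy']
    if name=='wrist':
        r=np.hypot(x,y); d=np.array([x/r*np.sin(r),y/r*np.sin(r),np.cos(r)]) if r>1e-9 else np.array([0,0,1.])
    else: d=np.array([x,y,1.])
    return q2R(cal['attitude'])@(d/np.linalg.norm(d))
def atz(cal,u,v,z,name):
    d=ray(cal,u,v,name); o=np.array(cal['xyz']); return o+d*(z-o[2])/d[2]
def proj(cal,p,name):
    c=q2R(cal['attitude']).T@(np.array(p)-np.array(cal['xyz']))
    if name=='wrist':
        r=np.hypot(c[0],c[1]); t=np.arctan2(r,c[2]); x,y=c[0]/r*t,c[1]/r*t
    else: x,y=c[0]/c[2],c[1]/c[2]
    return np.array([cal['fx']*x+cal['cx'],cal['fy']*y+cal['cy']])
E
python3 - <<'E'
from h import *
s=manip.state(); print(s)
for n in ['side','top','wrist']:
    c=manip.get_calibration(n); print(n,c)
    f=manip.grab_frame(n); cv2.imwrite(f'pics/{n}0.png',f)
E
```

```text
{'time': 0.0, 'joint_pos': array([ 1.16096836e+00,  5.33436256e-02,  1.61428323e+00, -1.20751963e-05,
        1.47603522e+00, -1.19034476e-01]), 'joint_vel': array([-1.80198834e-04,  1.21444252e-04,  3.63793020e-05, -9.67533635e-04,
        3.91788111e-04, -1.43211742e-03]), 'joint_efforts': array([-3.49111478e-04, -3.93687344e+01, -3.70175672e+01, -1.06114921e-04,
        7.14318754e-03, -2.58728761e-05]), 'tool_pos': array([0.17896659, 0.59817285, 0.23007768]), 'tool_rot': array([-2.64631855e-04,  1.44884354e-01,  9.89448055e-01, -1.00031838e-03]), 'contact_force': array([ 1.25824753,  0.18294158, -0.42762836]), 'ft_torque': array([ 0.00280621, -0.03961491, -0.03356647]), 'gripper_width': 1.0012093645414786}
side {'fx': 409.94204136203024, 'fy': 409.94204136203024, 'cx': 254.78561502926362, 'cy': 190.45779767765478, 'xyz': array([-0.01004055, -0.544023  ,  0.82443377]), 'attitude': array([-0.36735406,  0.84277645, -0.36078881,  0.15687666])}
top {'fx': 410.50480650494796, 'fy': 410.50480650494796, 'cx': 257.73493889218736, 'cy': 191.4781876500629, 'xyz': array([ 0.33281638, -0.02622774,  1.39076651]), 'attitude': array([ 0.04961407, -0.69798615,  0.71234963, -0.05396097])}
wrist {'fx': 297.3186396354542, 'fy': 297.3186396354542, 'cx': 250.8248148385236, 'cy': 191.7218962253107, 'xyz': array([0.10198759, 0.62087988, 0.37333739]), 'attitude': array([0.13021815, 0.79159171, 0.58925726, 0.0959254 ])}
```

View pics/top0.png

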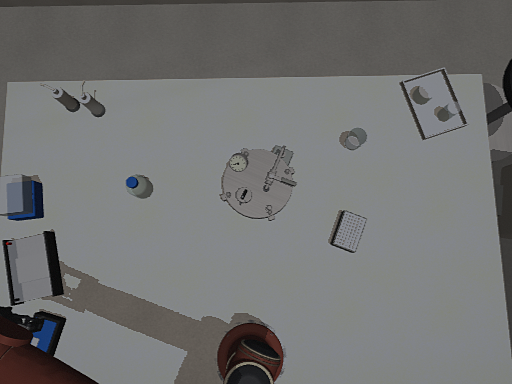

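View pics/side0.png

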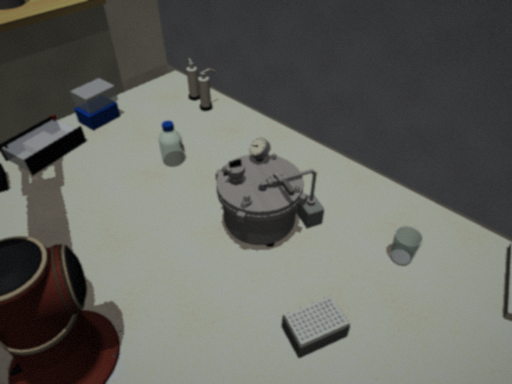

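View pics/wrist0.png

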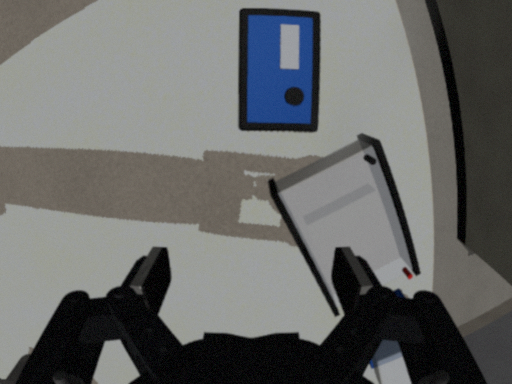

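```bash
python3 - <<'E'
from h import *
for n in ['top','side']:
    f=manip.grab_frame(n); cal=manip.get_calibration(n)
    for t in ['vessel','vent_knob','ring_mark','relief_valve','inlet_lever','lever_grip']:
        for d in manip.cut_out(t,n)[:2]:
            ys,xs=np.nonzero(d['pixels'])
            if len(xs)==0: continue
            u,v=xs.mean(),ys.mean()
            z={'vessel':.162,'vent_knob':.2245,'ring_mark':.206,'relief_valve':.206,'inlet_lever':.2,'lever_grip':.207}[t]
            print(n,t,round(d['confidence'],2),d['rect'],len(xs),u.round(1),v.round(1),atz(cal,u,v,z,n).round(4))
    x0,y0=(210,135) if n=='top' else (205,130)
    cv2.imwrite(f'pics/{n}z.png',cv2.resize(f[y0:y0+100,x0:x0+130],None,fx=6,fy=6,interpolation=cv2.INTER_CUBIC))
E
```

```text
top vessel 0.8 [222.5, 144.9, 293.4, 220.0] 4100 258.3 182.0 [ 0.5433 -0.0379  0.162 ]
top ring_mark 0.62 [237.4, 191.8, 253.7, 203.6] 150 244.0 195.7 [0.496 0.005 0.206]
top inlet_lever 0.42 [266.4, 173.1, 295.0, 186.7] 108 280.9 179.1 [ 0.544  -0.1044  0.2   ]
top lever_grip 0.65 [269.0, 170.8, 295.6, 185.8] 126 281.3 179.3 [ 0.5423 -0.105   0.207 ]
top lever_grip 0.21 [218.7, 146.8, 294.1, 219.3] 4100 258.3 181.7 [ 0.5363 -0.0376  0.207 ]
side vessel 0.61 [214.7, 138.4, 323.3, 246.1] 7363 264.5 196.0 [ 0.507  -0.0813  0.162 ]
side vent_knob 0.45 [273.1, 175.6, 294.2, 191.7] 180 283.6 182.7 [ 0.5182 -0.1266  0.2245]
side ring_mark 0.72 [224.0, 163.2, 245.0, 178.1] 193 235.2 170.2 [ 0.4897 -0.0032  0.206 ]
side relief_valve 0.44 [222.4, 170.8, 242.0, 185.2] 100 233.8 179.3 [ 0.465 -0.024  0.206]
side inlet_lever 0.73 [274.1, 169.5, 289.4, 193.5] 181 283.7 182.9 [ 0.5394 -0.1104  0.2   ]
side inlet_lever 0.42 [283.5, 298.1, 349.2, 357.0] 2584 314.4 326.0 [ 0.3059 -0.3779  0.2   ]
side lever_grip 0.65 [275.3, 172.3, 293.5, 191.7] 123 284.6 183.7 [ 0.5324 -0.1184  0.207 ]
```

View pics/topz.png

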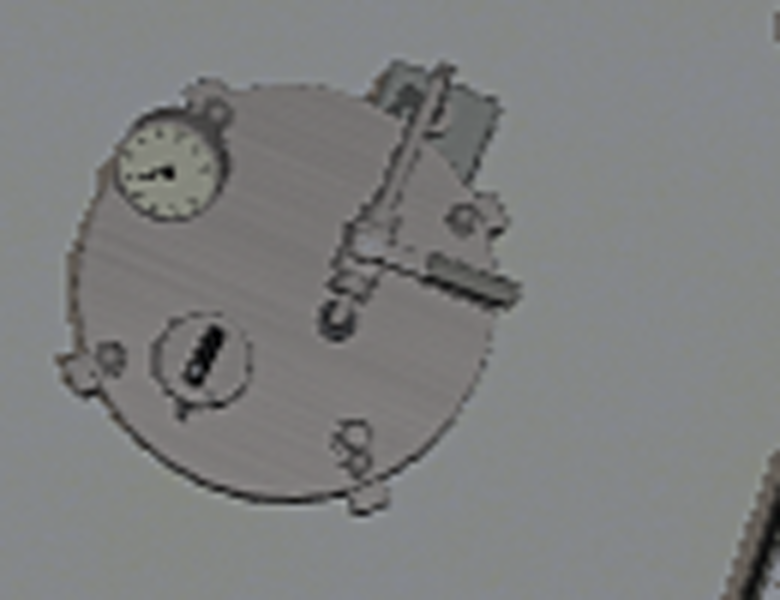

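View pics/sidez.png

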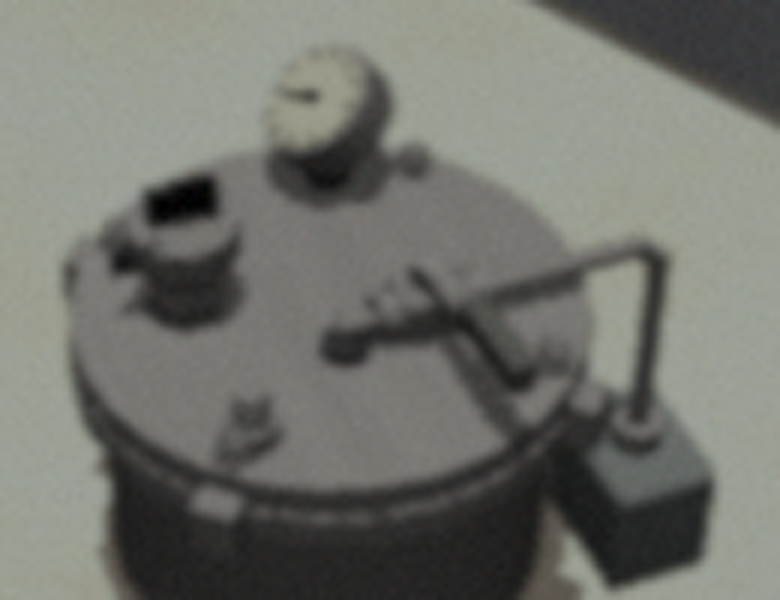

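```bash
python3 - <<'E'
from h import *
cal=manip.get_calibration('top')
Z=lambda X,Y,z:atz(cal,210+(X+.5)/6-.5,135+(Y+.5)/6-.5,z,'top')
kn=Z(205,357,.2245); ke=Z(217,328,.2245)-Z(193,383,.2245)
st=Z(372,243,.207); g1=Z(515,297,.207)-Z(425,262,.207)
noz=Z(350,432,.186); rc=Z(202,359,.206)
print('knob',kn,'ring',rc,'stem',st,'noz',noz)
print('knob dir',np.degrees(np.arctan2(ke[1],ke[0])),np.linalg.norm(ke),'grip dir',np.degrees(np.arctan2(g1[1],g1[0])))
V=np.array([[-55,20],[30,-30],[-58,-62]])/1000.
W=np.array([kn[:2],st[:2],noz[:2]])
vc,wc=V.mean(0),W.mean(0)
H=(V-vc).T@(W-wc); th=np.arctan2(H[0,1]-H[1,0],H[0,0]+H[1,1])
Rm=np.array([[np.cos(th),-np.sin(th)],[np.sin(th),np.cos(th)]]); t=wc-Rm@vc
print('yaw',np.degrees(th),'centre',t,'res',(V@Rm.T+t-W)*1000)
E
```

```text
knob [0.49820678 0.00505919 0.2245    ] ring [0.4998787  0.00702736 0.206     ] stem [ 0.55532023 -0.07695706  0.207     ] noz [ 0.46498775 -0.06461348  0.186     ]
knob dir -24.303335772411458 0.028889507276445216 grip dir -112.75575908182954
yaw -25.416770013831858 centre [ 0.54146118 -0.03570127] res [[ 2.1618483   0.9097042 ]
 [ 0.36125422  1.28351486]
 [-2.52310252 -2.19321906]]
```

```bash
python3 -m creep '[[0,0,0,-0.012,-0.012,-0.015,1],[0,0,0,-0.0238,-0.0238,-0.012,1],[0,0,0,-0.0238,-0.0238,-0.012,1],[0,0,0,-0.0238,-0.0238,-0.012,1],[0,0,0,-0.0238,-0.0238,-0.01,1],[0,0,0,-0.0238,-0.0238,-0.01,1],[0,0,0,-0.0238,-0.0238,0,1],[0,0,0,-0.0238,-0.0238,0,1],[0,0,0,-0.0238,-0.0238,0,1],[0,0,0,-0.0238,-0.0238,0,1],[0,0,0,-0.0238,-0.0238,0,1],[0,0,0,-0.0238,-0.0238,0,1],[0,0,0,-0.0238,-0.0238,0,1],[0,0,0,-0.0238,-0.0238,0,1],[0,0,0,-0.0238,-0.0238,0,1],[0,0,0,-0.0238,-0.0238,0,1],[0,0,0,-0.0238,-0.0238,0,1],[0,0,0,-0.0238,-0.0238,0,1],[0,0,0,-0.0238,-0.0238,0,1],[0,0,0,-0.0238,-0.0238,0,1]]'
python3 -m creep '[[0,0,4,-0.005,-0.005,0,1],[0,0,4,-0.005,-0.005,0,1],[0,0,0,0,0,0,1],[0,0,0,0,0,0,1]]'
python3 - <<'E'
from h import *
s=manip.state(); print(s['time'],s['tool_pos'],s['tool_rot'],s['joint_pos'],s['ft_torque'],s['contact_force'])
f=manip.grab_frame('wrist');c=manip.get_calibration('wrist'); cv2.imwrite('pics/w1.png',f);print(c)
E
```

```text
time: 2.52
tool_pos: [0.4913, 0.0193, 0.3026]
tool_rot: [0.0, 0.145, 0.989, 0.0]
contact_force: [1.4, 0.5, 0.6]
gripper_width: 0.999
time: 2.85
tool_pos: [0.497, 0.0081, 0.3023]
tool_rot: [-0.0, 0.213, 0.977, 0.0]
contact_force: [-0.0, -0.3, 0.1]
gripper_width: 1.006
2.85 [0.49704012 0.00814215 0.3022511 ] [-1.42892618e-04  2.13027086e-01  9.77046279e-01  9.05714149e-05] [-1.33559611e-01 -2.91043365e-01  1.81121839e+00  2.03966686e-04
  1.62168780e+00 -1.27500134e+00] [-0.04843415 -0.00293171 -0.00180319] [-0.04610762 -0.30219289  0.1056344 ]
{'fx': 297.3186396354542, 'fy': 297.3186396354542, 'cx': 250.8248148385236, 'cy': 191.7218962253107, 'xyz': array([0.42382301, 0.04144708, 0.44549467]), 'attitude': array([0.1359433 , 0.83040887, 0.53315492, 0.08767189])}
```

View pics/w1.png

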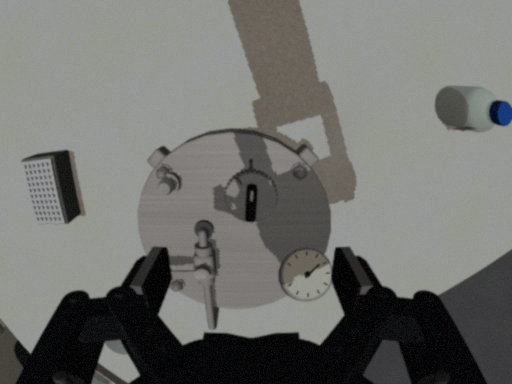

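```bash
python3 - <<'E'
from h import *
f=cv2.imread('pics/w1.png')
cv2.imwrite('pics/w1z.png',cv2.resize(f[140:340,130:340],None,fx=3,fy=3,interpolation=cv2.INTER_CUBIC))
cv2.imwrite('pics/w1k.png',cv2.resize(f[150:230,210:300],None,fx=8,fy=8,interpolation=cv2.INTER_CUBIC))
E
```

```text
(no output)
```

View pics/w1k.png

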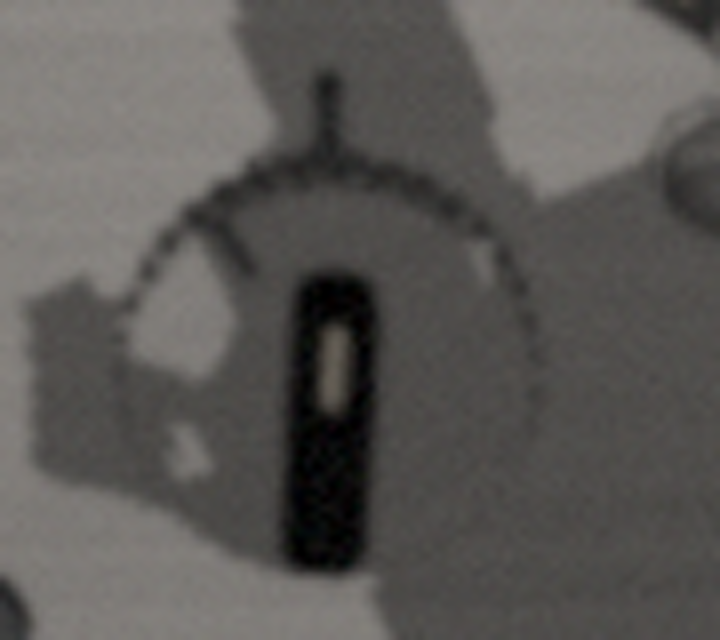

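View pics/w1z.png

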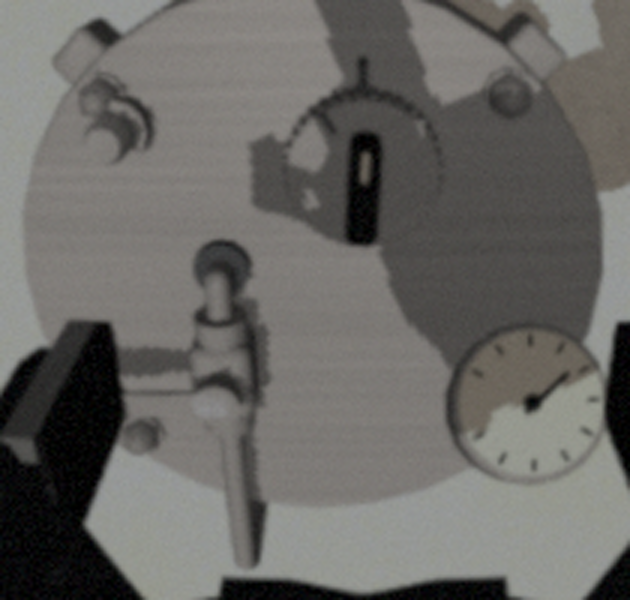

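```bash
python3 - <<'E'
from h import *
c={'fx':297.3186396354542,'fy':297.3186396354542,'cx':250.8248148385236,'cy':191.7218962253107,'xyz':np.array([0.42382301,0.04144708,0.44549467]),'attitude':np.array([0.1359433,0.83040887,0.53315492,0.08767189])}
Z=lambda X,Y,z:atz(c,210+(X+.5)/8-.5,150+(Y+.5)/8-.5,z,'wrist')
Z3=lambda X,Y,z:atz(c,130+(X+.5)/3-.5,140+(Y+.5)/3-.5,z,'wrist')
a,b=Z(339,275,.2245),Z(325,570,.2245)
d=b-a; print('knob',(a+b)/2,np.linalg.norm(d),np.degrees(np.arctan2(d[1],d[0])))
# ring circle: edge pts
P=np.array([Z(x,y,.206)[:2] for x,y in [(328,170),(205,215),(465,215),(125,320),(535,330),(530,430)]])
A=np.c_[2*P,np.ones(len(P))]; s=np.linalg.lstsq(A,(P**2).sum(1),rcond=None)[0]; print('ring',s[:2],np.sqrt(s[2]+s[0]**2+s[1]**2))
print('optic axis',q2R(c['attitude'])[:,2])
tcp=np.array([0.49704,0.00814,0.3023]); print('tcp proj',proj(c,tcp,'wrist'))
print('stem',Z3(216,400,.2),'gauge',Z3(530,403,.228),'noz',Z3(108,142,.186))
E
```

```text
knob [0.50010757 0.00688614 0.2245    ] 0.03139829610784535 -27.116006379476843
ring [0.50113282 0.00627894] 0.02247188909690708
optic axis [ 0.29056471 -0.13229165 -0.94766612]
tcp proj [250.98419921 247.27661917]
stem [ 0.55645497 -0.07298105  0.2       ] gauge [0.58114217 0.02382127 0.228     ] noz [ 0.46573299 -0.06574103  0.186     ]
```

```bash
python3 -m creep '[[0,0,1,-0.0036,0,0.006,0.4],[0,0,0,0,0,0.01,0.4],[0,0,0,0,0,0.01,0.4],[0,0,0,0,0,0.01,0.4],[0,0,0,0,0,0.01,0.4],[0,0,0,0,0,0.01,0.4],[0,0,0,0,0,0,0.4],[0,0,0,0,0,0,0.4]]'
python3 - <<'E'
from h import *
s=manip.state(); print(s['time'],s['tool_pos'],s['tool_rot'],s['ft_torque'],s['contact_force'])
f=manip.grab_frame('wrist');c=manip.get_calibration('wrist'); cv2.imwrite('pics/w2.png',cv2.resize(f[160:340,150:350],None,fx=3,fy=3,interpolation=cv2.INTER_CUBIC));print(c)
E
```

```text
time: 3.57
tool_pos: [0.4998, 0.0069, 0.2451]
tool_rot: [-0.001, 0.222, 0.975, -0.0]
contact_force: [-0.6, -0.3, -0.2]
gripper_width: 0.398
3.5667 [0.49980427 0.0068808  0.24511085] [-1.00907101e-03  2.21998666e-01  9.75046442e-01 -9.85840829e-05] [ 0.03721958  0.02714262 -0.03076717] [-0.57954862 -0.2500633  -0.16244794]
{'fx': 297.3186396354542, 'fy': 297.3186396354542, 'cx': 250.8248148385236, 'cy': 191.7218962253107, 'xyz': array([0.42789148, 0.04115057, 0.38930051]), 'attitude': array([0.13676509, 0.83546231, 0.52522935, 0.08621002])}
```

View pics/w2.png

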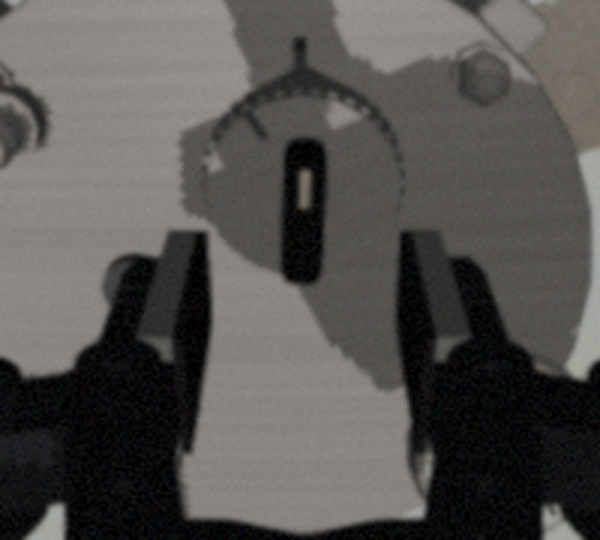

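```bash
python3 -m creep '[[0,0,0,-0.0004,0,0.009,0.4],[0,0,0,0,0,0.009,0.4],[0,0,0,0,0,0.009,0.4],[0,0,0,0,0,0.0065,0.4],[0,0,0,0,0,0,0.4],[0,0,0,0,0,0,0.4]]'
python3 - <<'E'
from h import *
s=manip.state(); print(s['time'],s['tool_pos'],s['tool_rot'],s['ft_torque'],s['contact_force'])
f=manip.grab_frame('wrist');c=manip.get_calibration('wrist'); cv2.imwrite('pics/w3.png',cv2.resize(f[160:340,150:350],None,fx=3,fy=3,interpolation=cv2.INTER_CUBIC))
f=manip.grab_frame('side'); cv2.imwrite('pics/s3.png',cv2.resize(f[100:220,180:320],None,fx=5,fy=5,interpolation=cv2.INTER_CUBIC))
E
```

```text
time: 4.12
tool_pos: [0.5002, 0.0067, 0.2119]
tool_rot: [-0.001, 0.222, 0.975, -0.0]
contact_force: [0.1, 1.0, -0.2]
gripper_width: 0.404
4.1167 [0.50024778 0.00666291 0.21188458] [-8.18667783e-04  2.22091590e-01  9.75025461e-01 -7.04243538e-05] [-0.03256533  0.01134708  0.0253156 ] [ 0.12608711  1.00877739 -0.22999171]
```

View pics/w3.png

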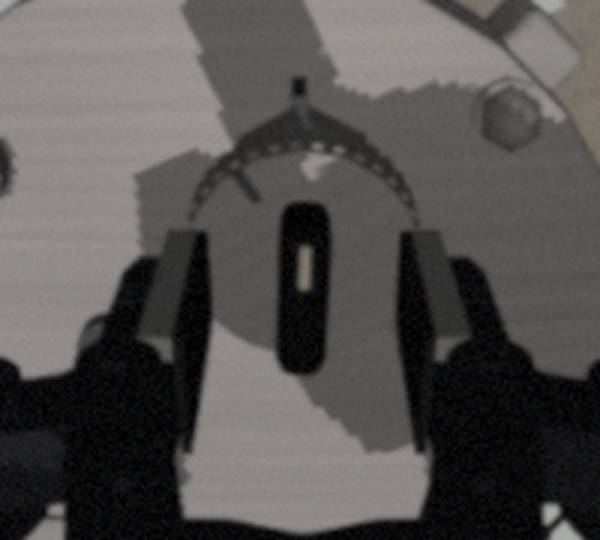

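View pics/s3.png

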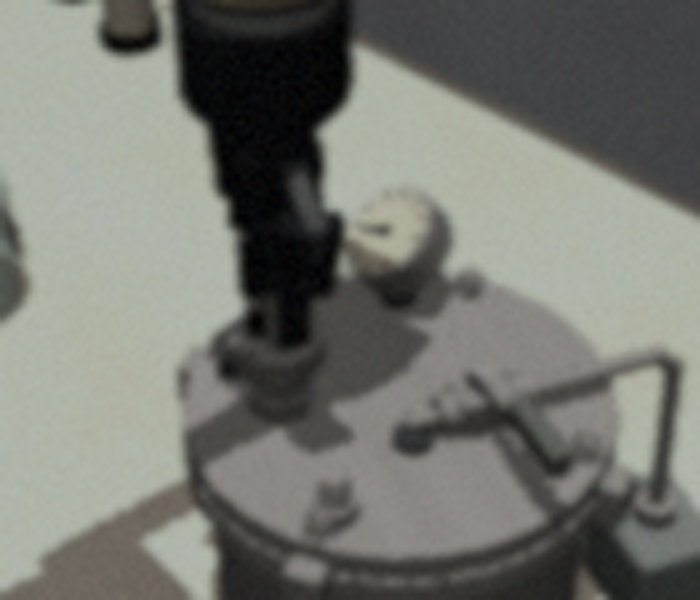

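```bash
python3 -m creep '[[0,0,0,0,0,0,0.2],[0,0,0,0,0,0,0.1],[0,0,0,0,0,0,0],[0,0,0,0,0,0,0],[0,0,0,0,0,0,0],[0,0,0,0,0,0,0],[0,0,0,0,0,0,0]]'
cat > st.py <<'E'
from h import *
s=manip.state(); q=s['tool_rot']; R_=q2R(q)
F=R_.T@s['contact_force'];T=R_.T@s['ft_torque']
print('t',round(s['time'],2),'pos',s['tool_pos'].round(4),'yawY',round(np.degrees(np.arctan2(R_[1,1],R_[0,1])),2),'q6',round(s['joint_pos'][5],4),'eff6',round(s['joint_efforts'][5],3),'Ftool',F.round(1),'Ttool',T.round(3),'w',round(s['gripper_width'],3),'tilt',np.degrees(np.arccos(-R_[2,2])).round(2))
E
python3 st.py
```

```text
time: 4.8
tool_pos: [0.5009, 0.0062, 0.2136]
tool_rot: [0.0, 0.222, 0.975, -0.0]
contact_force: [-2.5, -3.4, 5.1]
gripper_width: 0.086
t 4.8 pos [0.5009 0.0062 0.2136] yawY 64.33 q6 -1.2585 eff6 0.002 Ftool [ 0.8 -4.2 -5.1] Ttool [ 0.69   0.224 -0.005] w 0.086 tilt 0.07
```

```bash
python3 -m creep '[[0,0,0,0,-0.0005,-0.0008,0],[0,0,0,0,0,-0.0007,0],[0,0,0,0,0,0,0]]';python3 st.py; python3 -m creep '[[0,0,0,0,0,0,0]]'; python3 st.py
```

```text
time: 5.05
tool_pos: [0.5008, 0.0062, 0.2137]
tool_rot: [0.0, 0.222, 0.975, 0.0]
contact_force: [2.7, -1.6, -1.6]
gripper_width: 0.075
t 5.05 pos [0.5008 0.0062 0.2137] yawY 64.33 q6 -1.2594 eff6 -0.004 Ftool [-3.1 -0.3  1.6] Ttool [ 0.009 -0.584  0.035] w 0.075 tilt 0.06
time: 5.13
tool_pos: [0.5008, 0.0062, 0.2137]
tool_rot: [0.0, 0.222, 0.975, 0.0]
contact_force: [3.5, -1.0, -2.3]
gripper_width: 0.082
t 5.13 pos [0.5008 0.0062 0.2137] yawY 64.34 q6 -1.2594 eff6 -0.005 Ftool [-3.5  0.6  2.3] Ttool [-0.05  -0.69   0.094] w 0.082 tilt 0.05
```

```bash
python3 -m creep '[[0,0,2,0,0,0,0],[0,0,4,0,0,0,0],[0,0,4,0,0,0,0],[0,0,4,0,0,0,0],[0,0,4,0,0,0,0],[0,0,4,0,0,0,0],[0,0,4,0,0,0,0],[0,0,4,0,0,0,0],[0,0,4,0,0,0,0],[0,0,4,0,0,0,0]]';python3 st.py; python3 -m creep '[[0,0,0,0,0,0,0],[0,0,0,0,0,0,0]]'; python3 st.py
```

```text
time: 5.97
tool_pos: [0.5008, 0.0061, 0.2137]
tool_rot: [0.0, 0.529, 0.849, 0.0]
contact_force: [3.3, -2.2, -3.4]
gripper_width: 0.082
t 5.97 pos [0.5008 0.0061 0.2137] yawY 26.17 q6 -0.5932 eff6 -0.546 Ftool [-3.5  2.   3.4] Ttool [-0.431 -0.609 -0.119] w 0.082 tilt 0.04
time: 6.13
tool_pos: [0.5007, 0.0061, 0.2137]
tool_rot: [0.0, 0.527, 0.85, 0.0]
contact_force: [4.9, -1.9, -5.3]
gripper_width: 0.083
t 6.13 pos [0.5007 0.0061 0.2137] yawY 26.43 q6 -0.5978 eff6 -0.009 Ftool [-3.9  3.5  5.3] Ttool [-0.58  -0.649  0.059] w 0.083 tilt 0.03
```

```bash
python3 -m creep '[[0,0,2,0,0,0,0],[0,0,2,0,0,0,0],[0,0,2,0,0,0,0],[0,0,2,0,0,0,0]]' >/dev/null;python3 st.py; 
for i in 1 ; do python3 -m creep '[[0,0,1.5,0,0,0,0],[0,0,1.5,0,0,0,0],[0,0,1.5,0,0,0,0]]' >/dev/null; python3 st.py;done
python3 -m creep '[[0,0,1.5,0,0,0,0],[0,0,1.5,0,0,0,0]]' >/dev/null; python3 st.py
python3 -m creep '[[0,0,1.5,0,0,0,0],[0,0,1.5,0,0,0,0]]' >/dev/null; python3 st.py
```

```text
t 6.47 pos [0.5007 0.0061 0.2137] yawY 18.36 q6 -0.4569 eff6 -0.243 Ftool [-3.4  4.7  4.8] Ttool [-0.695 -0.606 -0.077] w 0.083 tilt 0.03
t 6.72 pos [0.5007 0.0061 0.2137] yawY 13.88 q6 -0.3788 eff6 -0.167 Ftool [-3.7  4.9  5.5] Ttool [-0.763 -0.548 -0.081] w 0.081 tilt 0.04
t 6.88 pos [0.5007 0.0061 0.2137] yawY 10.88 q6 -0.3264 eff6 -0.168 Ftool [-2.8  3.4  3.6] Ttool [-0.778 -0.524 -0.034] w 0.084 tilt 0.03
t 7.05 pos [0.5007 0.0061 0.2137] yawY 7.88 q6 -0.2741 eff6 -0.168 Ftool [-3.   4.8  4.5] Ttool [-0.786 -0.453 -0.109] w 0.083 tilt 0.03
```

```bash
cat st.py > chk.py; cat >> chk.py <<'E'
import sys
sys.exit(1 if T[2]<-0.15 else 0)
E
python3 -m creep '[[0,0,1.5,0,0,0,0],[0,0,1.5,0,0,0,0]]' >/dev/null; python3 chk.py && 
python3 -m creep '[[0,0,1.5,0,0,0,0],[0,0,1.5,0,0,0,0]]' >/dev/null && python3 chk.py && 
python3 -m creep '[[0,0,1.5,0,0,0,0],[0,0,1.5,0,0,0,0]]' >/dev/null && python3 chk.py && 
python3 -m creep '[[0,0,1.5,0,0,0,0],[0,0,1.5,0,0,0,0]]' >/dev/null && python3 chk.py && 
python3 -m creep '[[0,0,1.5,0,0,0,0],[0,0,1.5,0,0,0,0]]' >/dev/null && python3 chk.py && 
python3 -m creep '[[0,0,1.5,0,0,0,0],[0,0,1.5,0,0,0,0]]' >/dev/null && python3 chk.py && 
python3 -m creep '[[0,0,1.5,0,0,0,0],[0,0,1.5,0,0,0,0]]' >/dev/null && python3 chk.py
```

```text
t 7.22 pos [0.5007 0.0061 0.2137] yawY 4.88 q6 -0.2217 eff6 -0.168 Ftool [-2.9  4.6  4.8] Ttool [-0.824 -0.414 -0.092] w 0.084 tilt 0.03
t 7.38 pos [0.5007 0.0061 0.2137] yawY 1.88 q6 -0.1694 eff6 -0.168 Ftool [-2.3  5.9  4.6] Ttool [-0.791 -0.345 -0.065] w 0.082 tilt 0.03
t 7.55 pos [0.5007 0.0061 0.2137] yawY -1.12 q6 -0.117 eff6 -0.168 Ftool [-1.8  4.7  3.4] Ttool [-0.834 -0.333 -0.106] w 0.082 tilt 0.03
t 7.72 pos [0.5007 0.0061 0.2137] yawY -4.12 q6 -0.0646 eff6 -0.168 Ftool [-1.5  4.8  4.3] Ttool [-0.862 -0.311 -0.097] w 0.082 tilt 0.03
t 7.88 pos [0.5007 0.0061 0.2137] yawY -7.12 q6 -0.0122 eff6 -0.168 Ftool [-1.6  5.4  5.3] Ttool [-0.871 -0.21  -0.145] w 0.083 tilt 0.03
t 8.05 pos [0.5007 0.0061 0.2137] yawY -10.12 q6 0.0401 eff6 -0.168 Ftool [-0.6  5.4  4.6] Ttool [-0.91  -0.176 -0.074] w 0.083 tilt 0.03
t 8.22 pos [0.5007 0.0061 0.2137] yawY -13.12 q6 0.0925 eff6 -0.168 Ftool [-1.1  5.   3.7] Ttool [-0.906 -0.111 -0.053] w 0.082 tilt 0.02
```

```bash

python3 -m creep '[[0,0,1.5,0,0,0,0],[0,0,1.5,0,0,0,0]]' >/dev/null; python3 chk.py && 
python3 -m creep '[[0,0,1.5,0,0,0,0],[0,0,1.5,0,0,0,0]]' >/dev/null && python3 chk.py && 
python3 -m creep '[[0,0,1.5,0,0,0,0],[0,0,1.5,0,0,0,0]]' >/dev/null && python3 chk.py && 
python3 -m creep '[[0,0,1.5,0,0,0,0],[0,0,1.5,0,0,0,0]]' >/dev/null && python3 chk.py && 
python3 -m creep '[[0,0,1.5,0,0,0,0],[0,0,1.5,0,0,0,0]]' >/dev/null && python3 chk.py && 
python3 -m creep '[[0,0,1.5,0,0,0,0],[0,0,1.5,0,0,0,0]]' >/dev/null && python3 chk.py && 
python3 -m creep '[[0,0,1.5,0,0,0,0],[0,0,1.5,0,0,0,0]]' >/dev/null && python3 chk.py &&
python3 -m creep '[[0,0,1.5,0,0,0,0],[0,0,1.5,0,0,0,0]]' >/dev/null && python3 chk.py
```

```text
t 8.38 pos [0.5007 0.0061 0.2137] yawY -16.12 q6 0.1448 eff6 -0.168 Ftool [-1.1  5.1  4.4] Ttool [-0.842 -0.087 -0.067] w 0.08 tilt 0.02
t 8.55 pos [0.5007 0.0061 0.2137] yawY -19.12 q6 0.1971 eff6 -0.168 Ftool [-0.5  5.2  4.5] Ttool [-0.89  -0.025 -0.033] w 0.084 tilt 0.02
t 8.72 pos [0.5007 0.0061 0.2137] yawY -22.12 q6 0.2495 eff6 -0.168 Ftool [1.1 5.4 4.5] Ttool [-0.853  0.001 -0.087] w 0.079 tilt 0.02
t 8.88 pos [0.5006 0.0061 0.2137] yawY -25.12 q6 0.3019 eff6 -0.168 Ftool [-0.2  5.2  4.6] Ttool [-0.851  0.082 -0.049] w 0.078 tilt 0.02
t 9.05 pos [0.5007 0.0061 0.2137] yawY -28.12 q6 0.3543 eff6 -0.168 Ftool [0.3 4.7 4.6] Ttool [-0.848  0.06  -0.085] w 0.074 tilt 0.02
t 9.22 pos [0.5006 0.0061 0.2137] yawY -31.12 q6 0.4066 eff6 -0.168 Ftool [1.1 5.1 4.4] Ttool [-0.844  0.105 -0.113] w 0.084 tilt 0.02
t 9.38 pos [0.5006 0.0062 0.2137] yawY -34.12 q6 0.459 eff6 -0.168 Ftool [0.8 3.9 4.9] Ttool [-0.924  0.175 -0.078] w 0.082 tilt 0.02
t 9.55 pos [0.5007 0.0062 0.2137] yawY -37.12 q6 0.5114 eff6 -0.168 Ftool [1.5 5.6 3.8] Ttool [-0.846  0.231 -0.117] w 0.084 tilt 0.02
```

```bash

python3 -m creep '[[0,0,1.5,0,0,0,0],[0,0,1.5,0,0,0,0]]' >/dev/null; python3 chk.py && 
python3 -m creep '[[0,0,1.5,0,0,0,0],[0,0,1.5,0,0,0,0]]' >/dev/null && python3 chk.py && 
python3 -m creep '[[0,0,1.5,0,0,0,0],[0,0,1.5,0,0,0,0]]' >/dev/null && python3 chk.py && 
python3 -m creep '[[0,0,1.5,0,0,0,0],[0,0,1.5,0,0,0,0]]' >/dev/null && python3 chk.py && 
python3 -m creep '[[0,0,1.5,0,0,0,0],[0,0,1.5,0,0,0,0]]' >/dev/null && python3 chk.py
```

```text
t 9.72 pos [0.5007 0.0061 0.2137] yawY -40.12 q6 0.5637 eff6 -0.168 Ftool [2.3 5.3 3.4] Ttool [-0.84   0.302 -0.083] w 0.083 tilt 0.02
t 9.88 pos [0.5006 0.0061 0.2137] yawY -43.12 q6 0.616 eff6 -0.168 Ftool [2.3 4.5 4.3] Ttool [-0.772  0.322 -0.069] w 0.081 tilt 0.01
t 10.05 pos [0.5006 0.0062 0.2137] yawY -46.12 q6 0.6684 eff6 -0.168 Ftool [1.2 3.9 3.7] Ttool [-0.821  0.357 -0.062] w 0.086 tilt 0.02
t 10.22 pos [0.5006 0.0062 0.2137] yawY -49.12 q6 0.7208 eff6 -0.168 Ftool [1.8 4.4 4.2] Ttool [-0.771  0.292 -0.04 ] w 0.083 tilt 0.02
t 10.38 pos [0.5006 0.0062 0.2137] yawY -52.12 q6 0.7731 eff6 -0.168 Ftool [1.7 4.3 3.5] Ttool [-0.745  0.387 -0.083] w 0.081 tilt 0.02
```

```bash
python3 - <<'E'
from h import *
f=manip.grab_frame('wrist'); cv2.imwrite('pics/w4.png',cv2.resize(f[160:340,150:350],None,fx=3,fy=3,interpolation=cv2.INTER_CUBIC))
E
```

```text
(no output)
```

View pics/w4.png

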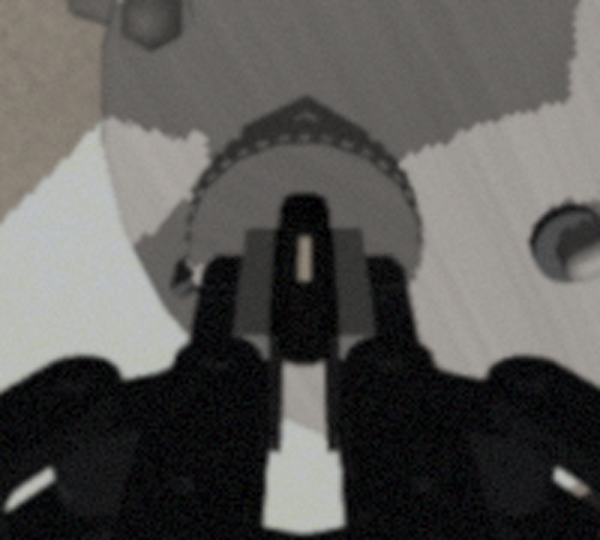

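```bash

python3 -m creep '[[0,0,1.5,0,0,0,0],[0,0,1.5,0,0,0,0]]' >/dev/null; python3 chk.py && 
python3 -m creep '[[0,0,1.5,0,0,0,0],[0,0,1.5,0,0,0,0]]' >/dev/null && python3 chk.py && 
python3 -m creep '[[0,0,1.5,0,0,0,0],[0,0,1.5,0,0,0,0]]' >/dev/null && python3 chk.py && 
python3 -m creep '[[0,0,1.5,0,0,0,0],[0,0,1.5,0,0,0,0]]' >/dev/null && python3 chk.py && 
python3 -m creep '[[0,0,1.5,0,0,0,0],[0,0,1.5,0,0,0,0]]' >/dev/null && python3 chk.py && 
python3 -m creep '[[0,0,1.5,0,0,0,0],[0,0,1.5,0,0,0,0]]' >/dev/null && python3 chk.py
```

```text
t 10.6 pos [0.5006 0.0062 0.2137] yawY -55.11 q6 0.8253 eff6 -0.179 Ftool [3.6 4.1 5.1] Ttool [-0.769  0.424 -0.028] w 0.079 tilt 0.02
t 10.77 pos [0.5006 0.0062 0.2137] yawY -58.11 q6 0.8777 eff6 -0.157 Ftool [3.  4.8 3.8] Ttool [-0.796  0.54  -0.098] w 0.081 tilt 0.02
t 10.93 pos [0.5006 0.0061 0.2137] yawY -61.1 q6 0.93 eff6 -0.118 Ftool [3.  4.3 5.9] Ttool [-0.685  0.543 -0.179] w 0.081 tilt 0.02
```

```bash

python3 -m creep '[[0,0,1.5,0,0,0,0],[0,0,1.5,0,0,0,0]]' >/dev/null; python3 st.py
```

```text
t 11.1 pos [0.5006 0.0062 0.2137] yawY -64.1 q6 0.9823 eff6 -0.077 Ftool [3.6 3.5 4.3] Ttool [-0.694  0.609 -0.146] w 0.078 tilt 0.02
```

```bash

python3 -m creep '[[0,0,1.5,0,0,0,0],[0,0,1.5,0,0,0,0]]' >/dev/null; python3 st.py
python3 -m creep '[[0,0,0.5,0,0,0,0],[0,0,0,0,0,0,0]]' >/dev/null; python3 st.py
python3 -m creep '[[0,0,0,0,0,0,0]]' >/dev/null; python3 st.py;python3 -m creep '[[0,0,0,0,0,0,0]]' >/dev/null; python3 st.py
```

```text
t 11.27 pos [0.5006 0.0062 0.2137] yawY -67.09 q6 1.0345 eff6 -0.035 Ftool [4.  3.3 4.3] Ttool [-0.625  0.57  -0.237] w 0.081 tilt 0.01
t 11.43 pos [0.5006 0.0062 0.2137] yawY -67.54 q6 1.0423 eff6 0.207 Ftool [3.8 3.2 5.5] Ttool [-0.628  0.578 -0.129] w 0.075 tilt 0.02
t 11.52 pos [0.5006 0.0062 0.2137] yawY -67.52 q6 1.0421 eff6 0.146 Ftool [3.6 3.7 4.6] Ttool [-0.662  0.611 -0.18 ] w 0.081 tilt 0.01
t 11.6 pos [0.5006 0.0062 0.2137] yawY -67.52 q6 1.0421 eff6 0.142 Ftool [3.4 4.1 4.6] Ttool [-0.649  0.626 -0.12 ] w 0.08 tilt 0.01
```

```bash

python3 -m creep '[[0,0,0,0,0,0,0],[0,0,0,0,0,0,0],[0,0,0,0,0,0,0]]' >/dev/null; python3 st.py
python3 -m creep '[[0,0,0,0,0,0,0.15],[0,0,0,0,0,0,0.3],[0,0,0,0,0,0,0.5],[0,0,0,0,0,0,0.5],[0,0,0,0,0,0,0.5]]' >/dev/null; python3 st.py
python3 -m creep '[[0,0,0,0,0,-0.01,0.5],[0,0,0,0,0,-0.02,0.5],[0,0,0,0,0,-0.02,0.5],[0,0,0,0,0,-0.02,0.5],[0,0,0,0,0,-0.02,0.5],[0,0,0,0,0,0,0.5]]' >/dev/null; python3 st.py
python3 - <<'E'
from h import *
print(manip.state()['tool_pos'],manip.get_calibration('wrist'))
f=manip.grab_frame('wrist'); cv2.imwrite('pics/w5r.png',f); cv2.imwrite('pics/w5.png',cv2.resize(f,None,fx=1.5,fy=1.5,interpolation=cv2.INTER_CUBIC))
E
```

```text
t 11.85 pos [0.5006 0.0062 0.2137] yawY -67.53 q6 1.0421 eff6 0.142 Ftool [4.1 4.2 4.8] Ttool [-0.653  0.644 -0.153] w 0.083 tilt 0.01
t 12.27 pos [0.5004 0.0063 0.2146] yawY -67.64 q6 1.0441 eff6 -0.003 Ftool [-0.   0.3 -0.5] Ttool [ 0.049  0.074 -0.028] w 0.499 tilt 0.01
t 12.77 pos [0.5024 0.0059 0.3105] yawY -67.65 q6 1.0443 eff6 0.0 Ftool [ 1.1  0.8 -1.3] Ttool [-0.03  -0.004  0.013] w 0.502 tilt 0.51
[0.50238573 0.00594477 0.31054354] {'fx': 297.3186396354542, 'fy': 297.3186396354542, 'cx': 250.8248148385236, 'cy': 191.7218962253107, 'xyz': array([0.57809596, 0.03616046, 0.45432271]), 'attitude': array([ 0.13152877,  0.82013224, -0.55030594, -0.08512732])}
```

View pics/w5.png

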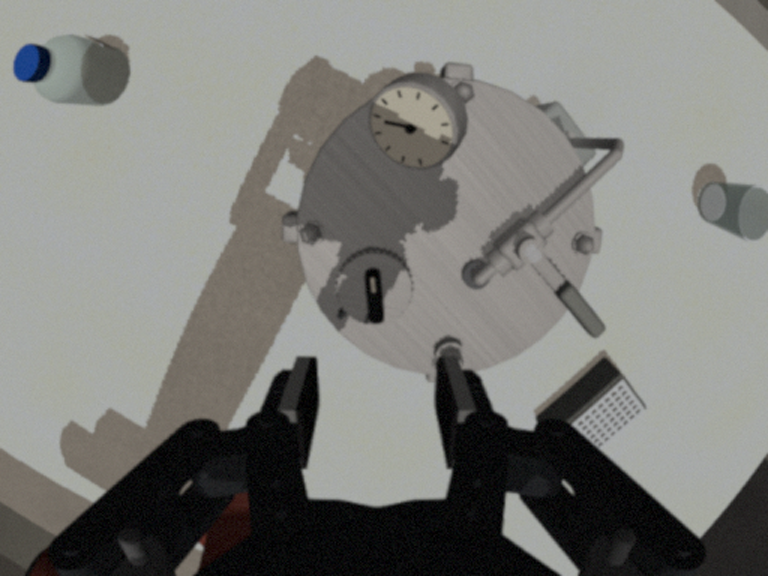

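```bash
python3 - <<'E'
from h import *
f=cv2.imread('pics/w5r.png')
cv2.imwrite('pics/w5k.png',cv2.resize(f[155:235,215:315],None,fx=8,fy=8,interpolation=cv2.INTER_CUBIC))
cv2.imwrite('pics/w5l.png',cv2.resize(f[130:240,300:420],None,fx=6,fy=6,interpolation=cv2.INTER_CUBIC))
E
```

```text
(no output)
```

View pics/w5k.png

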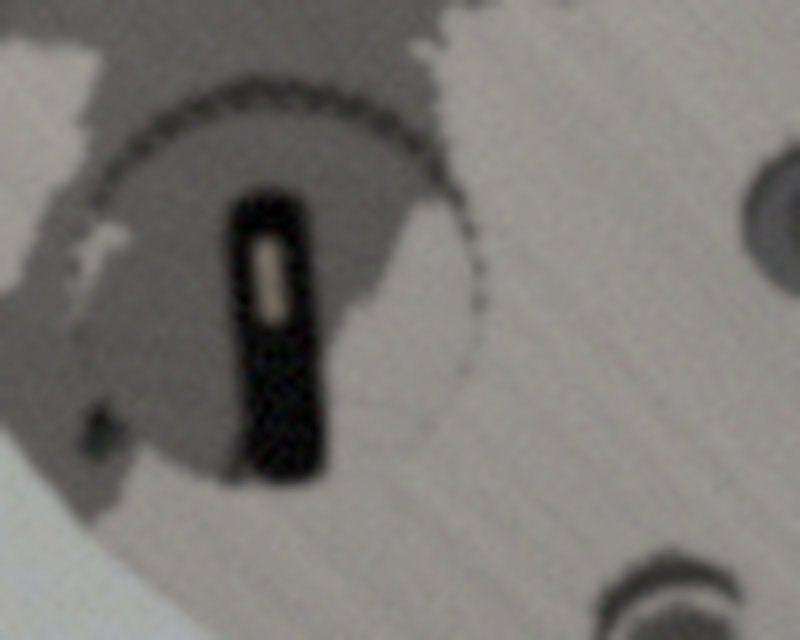

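View pics/w5l.png

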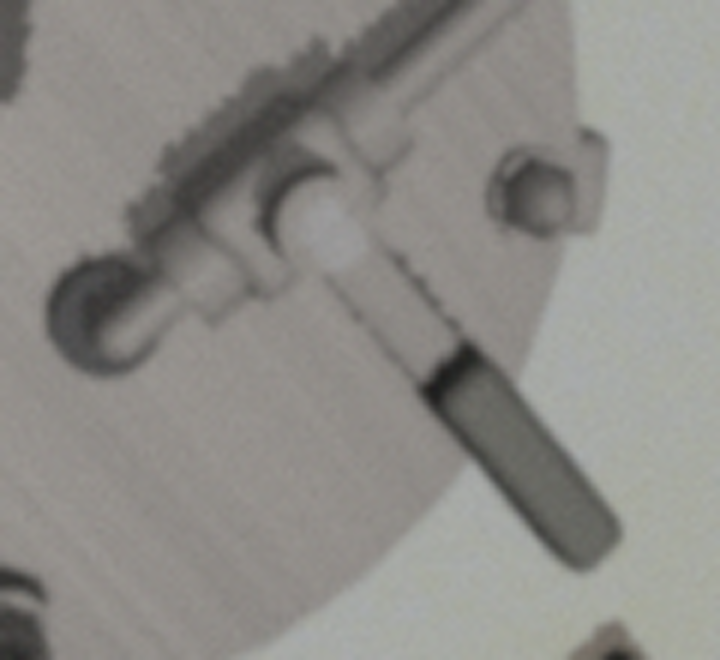

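```bash
python3 - <<'E'
from h import *
c={'fx':297.3186396354542,'fy':297.3186396354542,'cx':250.8248148385236,'cy':191.7218962253107,'xyz':np.array([0.57809596,0.03616046,0.45432271]),'attitude':np.array([0.13152877,0.82013224,-0.55030594,-0.08512732])}
Z=lambda X,Y,z:atz(c,215+(X+.5)/8-.5,155+(Y+.5)/8-.5,z,'wrist')
L=lambda X,Y,z:atz(c,300+(X+.5)/6-.5,130+(Y+.5)/6-.5,z,'wrist')
a,b=Z(267,190,.2245),Z(288,480,.2245); d=b-a
print('knob',(a+b)/2,np.linalg.norm(d),np.degrees(np.arctan2(d[1],d[0])))
n,fr=L(466,380,.207),L(602,552,.207); d=fr-n; u=d/np.linalg.norm(d)
ang=np.degrees(np.arctan2(d[1],d[0])); print('grip near',n,'far',fr,'len',np.linalg.norm(d),'ang',ang)
print('stem est',(n+fr)/2-u*.055,'stem seen',L(325,230,.203))
# model: yaw & vessel centre from knob and gauge etc
for yaw in (-24,-25,-26):
    y=np.radians(yaw);Rm=np.array([[np.cos(y),-np.sin(y)],[np.sin(y),np.cos(y)]])
    k=np.array([.5005,.0064]); print(yaw,'stem from knob',k+Rm@np.array([.085,-.05]))
E
```

```text
knob [0.5048297  0.00617122 0.2245    ] 0.031444194009820764 -153.855175539106
grip near [ 0.54776906 -0.10548047  0.207     ] far [ 0.53144605 -0.14534072  0.207     ] len 0.04307296331183077 ang -112.26938577292303
stem est [ 0.56045045 -0.07451292  0.207     ] stem seen [ 0.55915564 -0.07375804  0.203     ]
-24 stem from knob [ 0.55781453 -0.07384989]
-25 stem from knob [ 0.55640525 -0.07483794]
-26 stem from knob [ 0.55497894 -0.07580125]
```

```bash

python3 -m creep '[[0,0,0,-0.004,0.0272,0,0.45],[0,0,0,-0.004,0.0272,0,0.45],[0,0,0,-0.004,0.0272,0,0.45],[0,0,0,-0.004,0.0272,0,0.45],[0,0,0,-0.004,0.0272,0,0.45],[0,0,-6.3,0,0,0.007,0.45],[0,0,-6.3,0,0,0.007,0.45],[0,0,-6.3,0,0,0.007,0.45],[0,0,-6.3,0,0,0.007,0.45],[0,0,-6.3,0,0,0.007,0.45],[0,0,-6.3,0,0,0.007,0.45],[0,0,-6.3,0,0,0.007,0.45],[0,0,0,0,0,0,0.45],[0,0,0,0,0,0,0.45],[0,0,0,0,0,0,0.45]]' >/dev/null; python3 st.py
python3 - <<'E'
from h import *
print(manip.get_calibration('wrist'))
f=manip.grab_frame('wrist'); cv2.imwrite('pics/w6r.png',f); cv2.imwrite('pics/w6.png',cv2.resize(f[130:330,130:370],None,fx=3,fy=3,interpolation=cv2.INTER_CUBIC))
E
```

```text
t 14.07 pos [ 0.5335 -0.1272  0.2551] yawY -23.69 q6 0.0437 eff6 0.005 Ftool [-0.4 -0.5  0. ] Ttool [0.015 0.008 0.012] w 0.448 tilt 0.04
{'fx': 297.3186396354542, 'fy': 297.3186396354542, 'cx': 250.8248148385236, 'cy': 191.7218962253107, 'xyz': array([ 0.56779345, -0.05333903,  0.39820993]), 'attitude': array([ 0.15757597,  0.9658912 , -0.20286611, -0.0327008 ])}
```

View pics/w6.png

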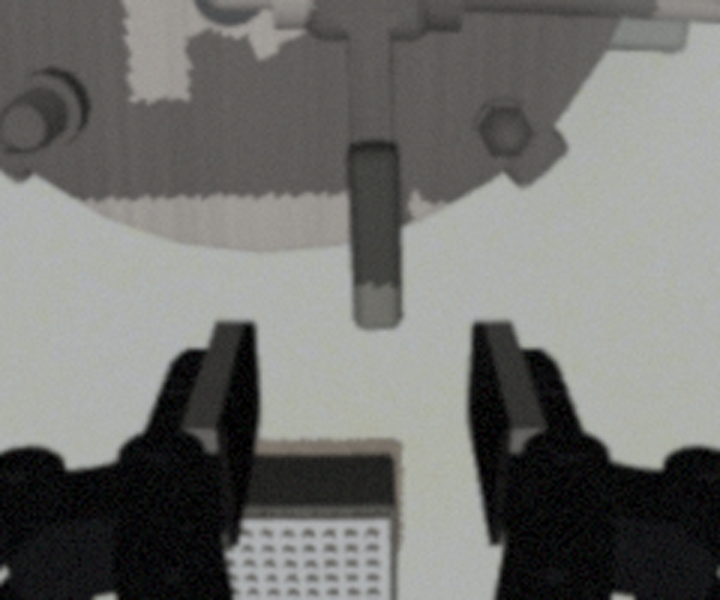

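```bash
python3 - <<'E'
from h import *
c={'fx':297.3186396354542,'fy':297.3186396354542,'cx':250.8248148385236,'cy':191.7218962253107,'xyz':np.array([0.56779345,-0.05333903,0.39820993]),'attitude':np.array([0.15757597,0.9658912,-0.20286611,-0.0327008])}
L=lambda X,Y,z:atz(c,130+(X+.5)/3-.5,130+(Y+.5)/3-.5,z,'wrist')
n,fr=L(374,158,.207),L(378,322,.207);d=fr-n
print(n,fr,np.linalg.norm(d),np.degrees(np.arctan2(d[1],d[0])))
u=d/np.linalg.norm(d); m=(n+fr)/2; print('mid',m,'stem',m-.055*u)
y=np.radians(-23.69); t=m-np.array([.5335,-.1272,.207]); print('tool x,y offs of mid',t[0]*np.cos(y+np.pi/2)+t[1]*np.sin(y+np.pi/2), t[0]*np.cos(y)+t[1]*np.sin(y))
E
```

```text
[ 0.54699237 -0.10690945  0.207     ] [ 0.53151557 -0.14495915  0.207     ] 0.0410768938231503 -112.13413842890844
mid [ 0.53925397 -0.1259343   0.207     ] stem [ 0.55997667 -0.07498757  0.207     ]
tool x,y offs of mid 0.0034709166936047276 0.004760558274781226
```

```bash

python3 -m creep '[[0,0,-1,0,0.003,0.005,0.45],[0,0,0,0,0,0.012,0.45],[0,0,0,0,0,0.012,0.45],[0,0,0,0,0,0.012,0.45],[0,0,0,0,0,0.012,0.45],[0,0,0,0,0,0.012,0.45],[0,0,0,0,0,0,0.35],[0,0,0,0,0,0,0.35],[0,0,0,0,0,0,0.35]]' >/dev/null; python3 st.py
python3 - <<'E'
from h import *
f=manip.grab_frame('wrist'); cv2.imwrite('pics/w7.png',cv2.resize(f[130:330,130:370],None,fx=3,fy=3,interpolation=cv2.INTER_CUBIC))
E
```

```text
t 14.87 pos [ 0.5366 -0.1285  0.1906] yawY -22.57 q6 0.0239 eff6 0.0 Ftool [ 0.3 -0.  -0.3] Ttool [-0.033 -0.034  0.046] w 0.352 tilt 0.03
```

View pics/w7.png

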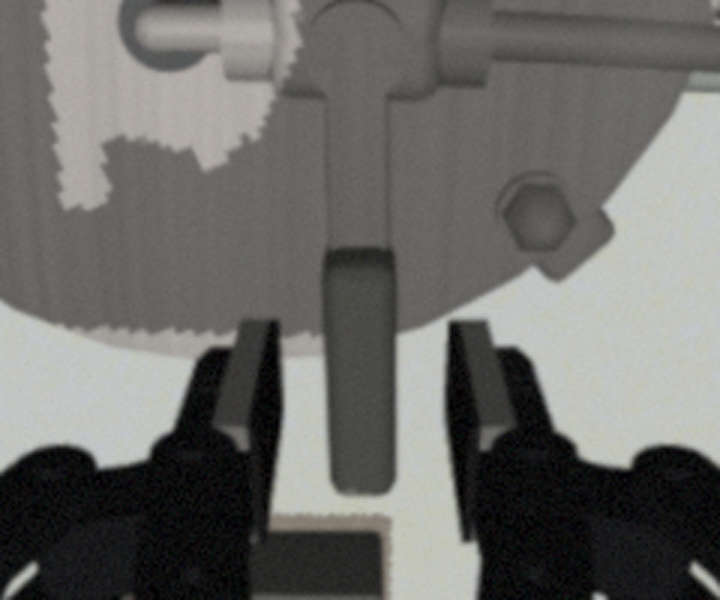

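```bash

cat > arc.py <<'E'
from h import *
s=manip.state();p=s['tool_pos'];S=np.array([.5583,-.0752]);v=p[:2]-S
print('r',np.hypot(*v).round(4),'phi',np.degrees(np.arctan2(v[1],v[0])).round(2))
E
python3 arc.py
python3 -m creep '[[0,0,0,0,0,0,0.2],[0,0,0,0,0,0,0.2],[0,0,-5,0,0.005,0,0.2],[0,0,-5,0,0.005,0,0.2],[0,0,-5,0,0.005,0,0.2],[0,0,-5,0,0.005,0,0.2]]' >/dev/null; python3 st.py; python3 arc.py
```

```text
r 0.0575 phi -111.81
t 15.42 pos [ 0.5555 -0.1333  0.1907] yawY -2.32 q6 -0.3256 eff6 0.799 Ftool [ 1.1 -2.1 -0.8] Ttool [0.344 0.293 0.008] w 0.197 tilt 0.08
r 0.0581 phi -92.76
```

```bash

python3 -m creep '[[0,0,-5,0.0002,0.005,0,0.2],[0,0,-5,0.0002,0.005,0,0.2],[0,0,-5,0.0002,0.005,0,0.2],[0,0,-5,0.0002,0.005,0,0.2],[0,0,-5,0.0002,0.005,0,0.2],[0,0,-5,0.0002,0.005,0,0.2]]' >/dev/null; python3 st.py; python3 arc.py
```

```text
t 15.92 pos [ 0.5844 -0.1272  0.1906] yawY 27.68 q6 -0.8216 eff6 0.763 Ftool [ 1.7 -2.2  0.5] Ttool [0.311 0.281 0.047] w 0.202 tilt 0.09
r 0.0582 phi -63.4
```

```bash

python3 -m creep '[[0,0,-5,0.0002,0.0052,0,0.2],[0,0,-5,0.0002,0.0052,0,0.2],[0,0,-5,0.0002,0.0052,0,0.2],[0,0,-5,0.0002,0.0052,0,0.2],[0,0,-5,0.0002,0.0052,0,0.2],[0,0,-4,0.0002,0.004,0,0.2]]' >/dev/null; python3 st.py; python3 arc.py
python3 -m creep '[[0,0,-3,0.0001,0.003,0,0.2],[0,0,-3,0.0001,0.003,0,0.2]]' >/dev/null; python3 st.py; python3 arc.py
```

```text
t 16.42 pos [ 0.6067 -0.1077  0.1906] yawY 56.66 q6 -1.2847 eff6 0.495 Ftool [-0.1 -1.9 -0.4] Ttool [0.358 0.211 0.068] w 0.199 tilt 0.08
r 0.0583 phi -33.92
t 16.58 pos [ 0.6097 -0.1028  0.1906] yawY 62.58 q6 -1.3786 eff6 0.43 Ftool [ 0.5 -2.5 -0.1] Ttool [0.358 0.149 0.044] w 0.201 tilt 0.08
r 0.0583 phi -28.24
```

```bash

python3 -m creep '[[0,0,-3,0.0001,0.003,0,0.2],[0,0,-2,0.0001,0.002,0,0.2]]' >/dev/null; python3 st.py; python3 arc.py
python3 -m creep '[[0,0,-1,0,0.001,0,0.2],[0,0,-1,0,0.001,0,0.2]]' >/dev/null; python3 st.py; python3 arc.py
python3 -m creep '[[0,0,0,0,0.001,0,0.2],[0,0,0,0,0.001,0,0.2],[0,0,0,0,0,0,0.2]]' >/dev/null; python3 st.py; python3 arc.py
```

```text
t 16.75 pos [ 0.6118 -0.0983  0.1906] yawY 67.56 q6 -1.4576 eff6 0.187 Ftool [-0.8 -2.1  0.6] Ttool [ 0.376 -0.038  0.025] w 0.2 tilt 0.08
r 0.0583 phi -23.34
t 16.92 pos [ 0.6125 -0.0966  0.1906] yawY 69.47 q6 -1.4878 eff6 0.074 Ftool [ 1.3 -6.5  0.2] Ttool [1.036 0.189 0.09 ] w 0.199 tilt 0.1
r 0.0583 phi -21.57
t 17.17 pos [ 0.6126 -0.0965  0.1906] yawY 69.37 q6 -1.4835 eff6 -0.086 Ftool [ 0.6 -9.2 -0.5] Ttool [1.479 0.191 0.118] w 0.2 tilt 0.32
r 0.0583 phi -21.46
```

```bash

python3 -m creep '[[0,0,0,0,0,0,0.2],[0,0,0,0,-0.002,0,0.3],[0,0,0,0,-0.0015,0,0.4],[0,0,0,0,0,0,0.45],[0,0,0,0,0,0,0.45],[0,0,0,0,0,-0.01,0.45],[0,0,0,0,0,-0.02,0.45],[0,0,0,0,0,-0.025,0.45],[0,0,0,0,0,-0.025,0.45],[0,0,0,0,0,-0.025,0.45],[0,0,0,0,0,-0.025,0.45],[0,0,0,0,0,0,0.45],[0,0,0,0,0,0,0.45],[0,0,0,0,0,0,0.45]]' >/dev/null; python3 st.py
python3 - <<'E'
from h import *
print(manip.get_calibration('wrist'))
f=manip.grab_frame('wrist'); cv2.imwrite('pics/w8.png',cv2.resize(f,None,fx=1.5,fy=1.5,interpolation=cv2.INTER_CUBIC))
f=manip.grab_frame('side'); cv2.imwrite('pics/s8.png',f)
E
```

```text
t 18.33 pos [ 0.612  -0.0971  0.32  ] yawY 69.45 q6 -1.4897 eff6 0.0 Ftool [ 1.2  0.4 -0.3] Ttool [ 0.033 -0.007  0.   ] w 0.452 tilt 0.02
{'fx': 297.3186396354542, 'fy': 297.3186396354542, 'cx': 250.8248148385236, 'cy': 191.7218962253107, 'xyz': array([ 0.5367028 , -0.06948334,  0.46319204]), 'attitude': array([0.13274489, 0.81121623, 0.5619574 , 0.09225455])}
```

View pics/w8.png

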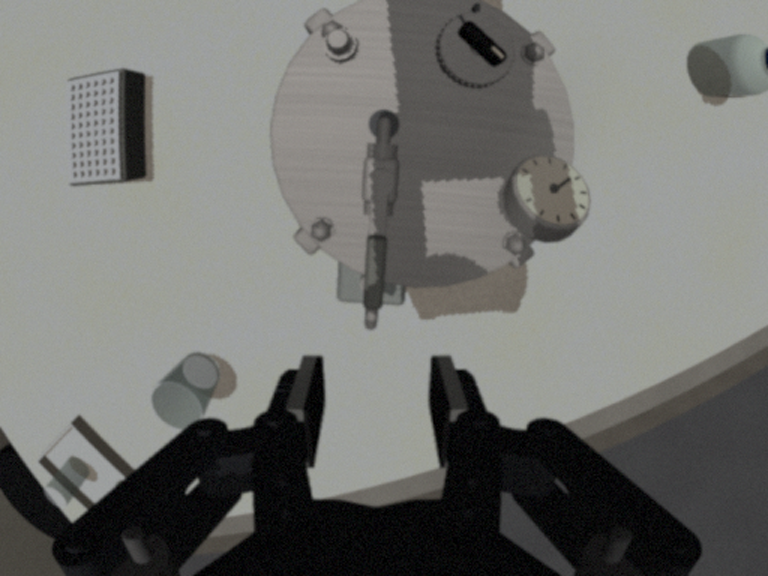

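View pics/s8.png

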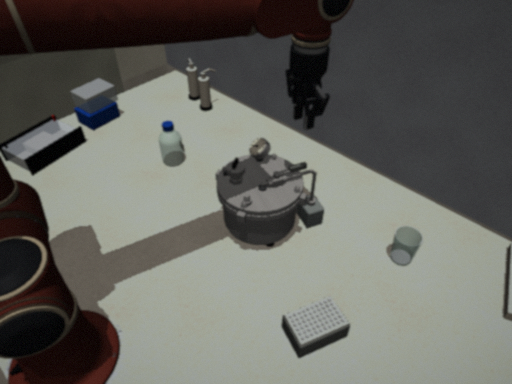

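```bash
python3 -c "
from plant import manip
print(manip.job_done(), manip.state()['time'])"
```

```text
the job is handed in; nothing more can be done
the job is handed in; nothing more can be done
```

I closed the vent and opened the gas inlet, then handed the job in at about 18 s. The hand-in gives no verdict.

- **Vent knob:** I gripped it and turned it clockwise. The seat was felt about 122° from the start. I went about 9.5° further, roughly 0.16 N m on the seat by angle and torque, and held that for over 0.3 s before letting go. A picture afterwards put the knob at about 127°, so it still bears on the seat by roughly 0.06–0.07 N m.
- **Steel ring:** The fingers stayed about 7 mm above it. In the later pictures its mark stood where it should, checked only by eye.
- **Inlet lever:** I swung it with the jaws loosely round the grip until it met its stop, with about 9 N on the fingers. I then backed off, opened the jaws and lifted clear. The last wrist picture shows the lever lying along the tube.
- **Bystanders and robot:** In the last side view the bottle, tip rack and beaker are where they stood. The tool forces are near zero, with the gripper about 0.11 m above the lever.

**Check that disagreed:** one wrist-camera estimate, taken while the arm was still settling, put the knob about 4 mm off in x. I trusted the gripper contact and the finger-centred view instead.

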